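# Hook the rule on the pan's rim, draw it out and lock it at the stop

## Task

Measure how far the sample pan stands from the datum stop: hang the hook of the spring-return rule inside the pan wall that faces the stop, back the case away against its spring and over the low crossbar, set it down behind the bar and ease it forward until its nose gently bears on the bar. Then let go, press the lock key gently down until it stops so that the drawn-out reading is kept, and leave the hook bearing on the pan and the nose on the bar; do not drag the pan, force the bar or let the blade snap back, and leave the other things alone.

Things in the scene. Friction and masses are not known exactly. Their poses are not given: they have to be found in the camera images.
- case: Spring-return rule: grey plastic case 130 (x) x 44 (y) x 64 mm tall with black side panels, 0.6 kg, standing on the bench. Origin: centre of its underside; x points out of its nose, where the steel blade comes out, z up. Gripped across its 44 mm width near the middle. It carries the blade and the lock key.
- case_nose (a point): Bottom centre of the case's flat nose, 65 mm ahead of the case's origin: the face that must bear on the crossbar.
- hook (a point): On the blade: the point where the hook's inner (case-side) face meets the blade's underside, 48.5 mm above the case's underside. Blade 22 mm wide, 3 mm thick, along the case's x; the hook is a plate 3 mm thick and 26 mm wide that reaches 24 mm below the blade's underside. Blade fully in: this point is 22 mm ahead of the nose. Axes as the case's.
- blade (a joint): How far the blade is drawn out of the case, m: 0 fully in, 0.112 its end stop. The spring pulls it in with 3.0 N at 0, rising by 0.15 N per 10 mm; a pressed lock key clamps it.
- lock: Lock key, a dark 24 x 22 mm block on top of the case. Origin: centre of its top face, 38 mm ahead of the case's origin and 78.5 mm above the case's underside when up. It goes straight down and stays where it is left: about 8 N moves it, it meets the blade after 5.5 mm, stops there and clamps it. Press it until it stops, with 12 to 20 N.
- pan: Open steel sample pan, 150 (x) x 140 (y) x 45 mm tall outside, walls 4 mm, 2 kg, loose on the bench, with two soil cores lying in it; the 35 mm inside its near (-x) wall are free. Origin: centre of its underside. The hook goes inside its -x wall, whose inner face is 71 mm from the origin at pan x = -0.071; its -x side looks towards the stop.
- rail: Datum rail fixed to the bench: an aluminium track with a sliding stop (see datum). Origin: on the bench, on the measuring line; x points along the line to the pan, whose inner wall face is 60 to 80 mm from the origin. The track, 14 mm tall, lies beside the line at y = -80 to -107 mm; the clamp block on it is 37 mm tall.
- datum (a point): The rail's origin. The stop is a steel crossbar 7 mm tall, 10 mm thick (x), across the line from y = -85 to +40 mm. Its rear face (away from the pan) is at rail x = -s; s is 0 to 30 mm, differs each time and is not reported: find it by sight or feel. Clamped; press it with no more than 15 N. Axes as the rail's.
- reagent: Bystander: amber bottle 54 mm across, 110 mm tall. Origin: centre of its underside.
- jar: Bystander: glass jar with red cap, 64 mm across, 75 mm tall. Origin: centre of its underside.
- dish: Bystander: white ceramic bowl 90 mm across, 35 mm tall. Origin: centre of its underside.
There are look-alikes about, which are no part of the job. Leave any green look-alike of the rail alone. Leave any blue look-alike of the pan alone.

How it is judged:
By the outcome, as a careful person would: the job done as asked, in the order asked, and still so for the second after the job is handed in, with the robot touching nothing.
It also fails if it takes over 58 s, if anything falls off the work surface, if the arm or the gripper's body presses on something with over 40 N, if the wrist force passes 120 N, or if a joint passes its speed limit or range.

## Robot

A 6-joint arm with a two-finger parallel gripper is mounted at the origin on the work surface. World frame = base frame: x ahead of the robot, y to its left, z up, the work surface at z = 0. Lengths are in mm, angles in rad, forces in N, time in s.
With the tool pointing down it reaches from about 325 to 900 mm from the base axis. Payload 6.1 kg.
Tool frame: the origin (TCP) lies midway between the tips of the shut fingers; the grasp point (between the pads) lies 19 mm behind it; z points along the fingers, y is the line along which they close (so a half turn about z gives the same grasp; the last joint's range is limited). The gripper opens to 87 mm and grips with 3 to 60 N. Pads are 19 mm wide; open, the fingers measure 117 mm over their backs; the gripper's body (75 mm by 190 mm) begins 51 mm behind the grasp point.
Start: joints at [-1.411, 0.22, 1.526, -0, 1.395, -0.126], TCP at [176.196, -599.642, 222.538] pointing down, gripper open.
Joint ranges: [-2.98, 2.98], [-0.91, 2.08], [0.09, 2.57], [-1.24, 4.39], [0.2, 2.65], [-2.68, 2.68]. Speed limits (rad/s): [2.57, 2.57, 3.01, 3.14, 3.14, 3.14].

## Interface

Orientations are given as a unit quaternion [w, x, y, z].
In Python, from cell import sense, camera, job_done gives the robot as it stands. The module is installed in compiled form; this text tells all that it offers.
- The arm moves only by the tool move_tool, called after ">>>" in YAML: its name, and indented under it one key for each argument. Schema: {"type":"object","properties":{"plan":{"type":"array","items":{"type":"object","properties":{"xyz":{"type":"array","items":{"type":"number"},"minItems":3,"maxItems":3},"yaw":{"type":"number"},"aperture":{"type":"number"}},"additionalProperties":false,"required":["aperture"]},"minItems":1,"maxItems":10},"clamp_n":{"type":"number"},"only":{"type":"string"},"quiet":{"type":"boolean"},"lines":{"type":"string"}},"required":["plan"],"additionalProperties":false}. plan is a list of rows, 1 to 10 of them, each an object with the fields xyz (a list: dx, dy, dz in mm), yaw (a turn about the tool's z in rad), aperture (the finger opening in mm); a field left out counts as zero (the opening has to be given); each row shifts and turns the commanded pose from where the row before left it, along the tool's axes as they then stand; what a row does not reach is not made up. A row lasts 1/12 s, in which the tool goes at most 41.7 mm and 0.125 rad, less where a joint would pass 70% of its speed; a pose out of reach is approached as far as the arm can. The fingers move at their own pace and stop on an object; clamp_n is the grip in N (left out, the last holds). Time passes only in rows, so rows that do not move let the fingers close. The tool returns the time, the measured TCP pose, the force, the opening and the grip force at its end. only (a regular expression) keeps the lines of the reply that match it, lines (a string "A,B") keeps lines A to B, and quiet returns only ok. Input that does not fit is refused with a message, and nothing moves.
- sense(): the state, without advancing time (a new reading comes with each control period).
- camera(name): name is "scene" or "top" or "wrist"; returns a dict with "frame" (480x640x3 uint8, blue, green, red), "mtx" (3x3 intrinsics, pixels), "rvec" (rotation vector, rad) and "tvec" (3), from world to camera coordinates, as OpenCV has them. Camera axes: x right, y down, z forward; pixel columns grow to the right and rows downward; lengths in mm; the calibration is good to about 2 mm. A picture is of the moment at which its call begins. There is no depth.
- job_done(): hands the job in; it is judged then, once.
The state is a dict: "time": time; "joints": joint angles; "qvel": joint speeds; "joint_efforts": joint torques, N m; "eef_pos": TCP position; "tcp_rot": TCP orientation; "contact_force": force on the tool from outside, world axes, zero at the start; "ft_torque": the same for the moment, N m; "grip_width": finger opening in mm; "finger_force": force on a finger pad.
Only numpy, scipy, OpenCV 4.12 (cv2) and the standard library are available. Lean on these libraries where they do the work, as an engineer would, in place of code of your own. Each camera call takes 0.05 s, during which the arm holds its last target. There are 200 camera calls.

## Working session

There is one attempt and no reset: what is moved stays moved. The work goes in short steps, Python scripts to look and compute and a tool call to move; the robot and the scene stay as the last step left them, time stands still between calls to the robot, and variables do not carry over. Pictures are saved under pics/ and viewed, at most 11 in all, crops included, and the job is handed in when it is done.

```bash
mkdir -p pics; cat > h.py <<'E'
import numpy as np, cv2
from cell import sense, camera
def save(n,name):
    c=camera(n); cv2.imwrite(f'pics/{name}.png',c['frame']); np.savez(f'pics/{name}.npz',**c); return c
def load(name): return np.load(f'pics/{name}.npz')
def ray(c,uv):
    R=cv2.Rodrigues(c['rvec'])[0]; t=np.array(c['tvec']).ravel()
    p=cv2.undistortPoints(np.array([[uv]],float),c['mtx'],None)[0,0]
    return -R.T@t, R.T@np.array([p[0],p[1],1.])
def onz(c,uv,z):
    o,d=ray(c,uv); return o+d*(z-o[2])/d[2]
def proj(c,P): return cv2.projectPoints(np.array(P,float).reshape(-1,3),c['rvec'],c['tvec'],c['mtx'],None)[0].reshape(-1,2)
def tri(l):
    A=np.zeros((3,3));b=np.zeros(3)
    for c,uv in l:
        o,d=ray(c,uv);d=d/np.linalg.norm(d);M=np.eye(3)-np.outer(d,d);A+=M;b+=M@o
    return np.linalg.solve(A,b)
E
python3 - <<'E'
from h import *
a=save('scene','s0');b=save('top','t0')
for c in (a,b):
    R=cv2.Rodrigues(c['rvec'])[0];print(c['mtx'].tolist(),(-R.T@np.array(c['tvec']).ravel()).round(), R[2].round(2))
s=sense();print(s['tcp_rot'],s['contact_force'],s['grip_width'])
E
```

```text
[[472.9977502263344, 0.0, 321.4201584138834], [0.0, 472.9977502263344, 251.46530716549623], [0.0, 0.0, 1.0]] [1220. -182.  763.] [-0.7   0.2  -0.69]
[[600.1101744424893, 0.0, 314.42022003335956], [0.0, 600.1101744424893, 235.69606112092802], [0.0, 0.0, 1.0]] [ 316.   -4. 1240.] [ 0.18 -0.01 -0.98]
[-9.12666824e-04  9.89802494e-01  1.42443637e-01 -2.52490014e-05] [0.06227252 0.25978992 0.65412771] 86.7988520423673
```

View pics/s0.png

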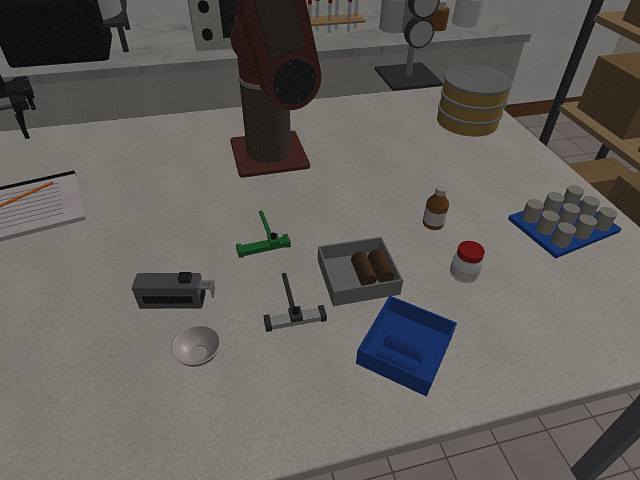

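View pics/t0.png

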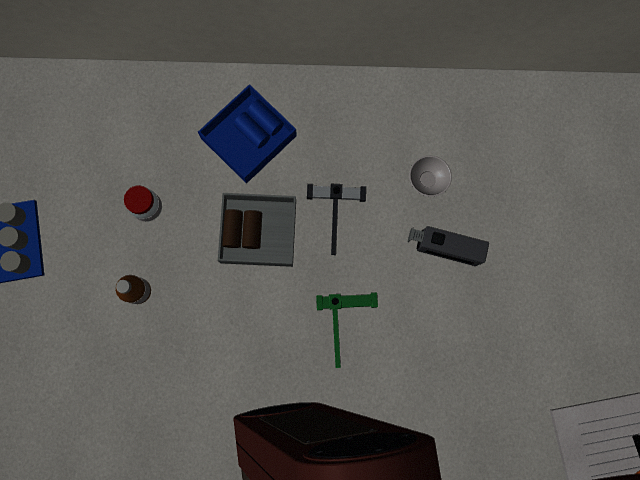

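The top view shows the grey rule at (453,246) with its nose at about (420,238), the grey pan at (257,230), and the grey rail at (335,190) with its crossbar running (335,198)–(333,254).

Candidates that could be mistaken:
- Pan: grey (257,230) or blue (247,133). I choose grey.
- Rail: aluminium (335,190) or green (347,300). I choose aluminium.
- Rule: (453,246), the only one. The notepad at (600,430) and the bowl at (431,175) are not it.

I'll check these in one close crop.

```bash
python3 - <<'E'
from h import *
t=load('t0')['frame'];s=load('s0')['frame']
a=cv2.resize(t[170:280,200:500],None,fx=2.66,fy=2.66,interpolation=cv2.INTER_CUBIC)
b=cv2.resize(s[225:345,120:420],None,fx=2.5,fy=2.5,interpolation=cv2.INTER_CUBIC)
w=800;a=cv2.copyMakeBorder(a,0,0,0,w-a.shape[1],0);b=cv2.copyMakeBorder(b,0,0,0,w-b.shape[1],0)
im=np.vstack([a,b]);cv2.imwrite('pics/crop.png',np.clip(im*1.5,0,255).astype('uint8'));print(im.shape)
E
```

```text
(593, 800, 3)
```

View pics/crop.png

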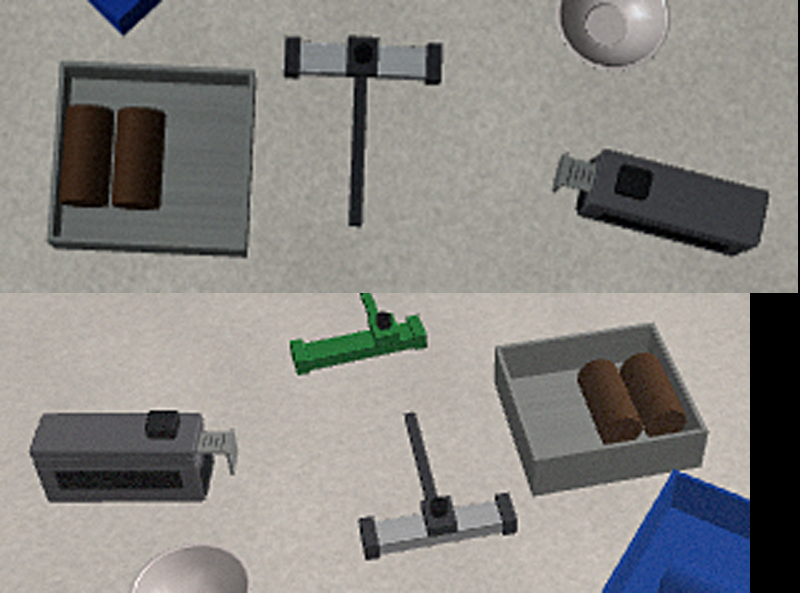

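The crop confirms the choice: grey pan with a free strip on its bar side, aluminium rail with a black bar at crop (358,75)–(355,225), and the rule with its hook at crop (560,172). Now first positions.

```bash
python3 - <<'E'
from h import *
t=load('t0');s=load('s0')
T=lambda x,y:(200+x/2.66-.3,170+y/2.66-.3)
S=lambda x,y:(120+x/2.5-.3,225+(y-293)/2.5-.3)
for n,a,b in [('key',(634,181),(162,419)),('caseback far',(757,235),(41,414)),('back near',(768,190),(33,457)),('nosetop near',(603,150),(203,457)),
 ('pan -x+?far',(247,252),(497,348)),('pan -x near',(255,72),(533,460)),('pan +x far',(50,243),(652,325)),('pan+x near',(62,63),(705,432)),('blockknob',(362,52),(438,507))]:
    print(n,tri([(t,T(*a)),(s,S(*b))]).round(1))
for n,a,z in [('bar near track R',(366,78),7),('bar tip R',(361,225),7),('bar L near track',(354,78),7),('bar tip L',(349,225),7)]: print(n,onz(t,T(*a),z).round(1))
for n,a in [('bar tip',(411,414)),('bar base',(430,495))]: print(n,onz(s,S(*a),7).round(1))
E
```

```text
key [ 525.  -262.    78.8]
caseback far [ 487.8 -355.7   70.5]
back near [ 523.7 -365.8   60.5]
nosetop near [ 552.5 -239.6   57.5]
pan -x+?far [471.   25.9  43.2]
pan -x near [609.8  21.4  45.2]
pan +x far [474.6 173.6  42.5]
pan+x near [613.7 170.   44.1]
blockknob [630.2 -61.8  34.4]
bar near track R [616.4 -65.7   7. ]
bar tip R [498.4 -63.2   7. ]
bar L near track [616.1 -56.1   7. ]
bar tip L [498.2 -53.8   7. ]
bar tip [498.7 -57.9   7. ]
bar base [593.8 -61.7   7. ]
```

```bash
cat >> h.py <<'E'
from scipy.spatial.transform import Rotation as Ro
def Rt():
    q=sense()['tcp_rot']; return Ro.from_quat([q[1],q[2],q[3],q[0]]).as_matrix()
def go(x,y,z,yaw=None):
    "report move to TCP target in current tool axes; yaw = wanted world angle of tool y (deg, mod 180)"
    s=sense();R=Rt();print('t',round(s['time'],2),'tool d',(R.T@(np.array([x,y,z])-s['eef_pos'])).round(2))
    a=np.degrees(np.arctan2(R[1,1],R[0,1]));print('tool y ang',a.round(2),'x ang',np.degrees(np.arctan2(R[1,0],R[0,0])).round(2),'tilt',R[2].round(4))
    if yaw is not None: d=(yaw-a+90)%180-90; print('turn',-np.radians(d).round(4))
E
python3 -c "
from h import *
go(518,-299,170,-11)"
```

```text
t 0.1 tool d [ 412.6  -191.39   51.94]
tool y ang -73.62 x ang 16.38 tilt [ 2.0e-04 -1.8e-03 -1.0e+00]
turn -1.093
```

>>> move_tool:
  plan:
    - {"yaw": -0.12,"aperture": 87}
    - {"yaw": -0.12,"aperture": 87}
    - {"yaw": -0.12,"aperture": 87}
    - {"yaw": -0.12,"aperture": 87}
    - {"yaw": -0.12,"aperture": 87}
    - {"yaw": -0.12,"aperture": 87}
    - {"yaw": -0.12,"aperture": 87}
    - {"yaw": -0.12,"aperture": 87}
    - {"yaw": -0.12,"aperture": 87}
    - {"aperture": 87}
  clamp_n: 20

```text
time: 0.93
eef_pos: [176.1, -599.3, 221.9]
tcp_rot: [-0.0, 0.774, 0.633, 0.0]
contact_force: [0.3, 0.2, 0.0]
grip_width: 86.6
finger_force: 0.0
```

```bash
python3 -c "
from h import *
go(518,-299,170,-11)"
```

```text
t 0.93 tool d [362.36 275.16  52.16]
tool y ang -11.5 x ang 78.5 tilt [ 1.e-03 -4.e-04 -1.e+00]
turn -0.0087
```

>>> move_tool:
  plan:
    - {"xyz": [30,23,2],"aperture": 87}
    - {"xyz": [30,23,2],"aperture": 87}
    - {"xyz": [30,23,2],"aperture": 87}
    - {"xyz": [30,23,2],"aperture": 87}
    - {"xyz": [30,23,2],"aperture": 87}
    - {"xyz": [30,23,2],"aperture": 87}
    - {"xyz": [30,23,2],"aperture": 87}
    - {"xyz": [30,23,2],"aperture": 87}
    - {"xyz": [30,23,2],"aperture": 87}
    - {"xyz": [30,23,2],"aperture": 87}

```text
time: 1.77
eef_pos: [463.5, -351.2, 202.3]
tcp_rot: [-0.0, 0.777, 0.629, -0.0]
contact_force: [0.1, 0.1, -0.4]
grip_width: 87.1
finger_force: 0.0
```

```bash
python3 - <<'E'
from h import *
go(518,-299,170,-11)
c=save('wrist','w1');R=cv2.Rodrigues(c['rvec'])[0];print((-R.T@np.array(c['tvec']).ravel()).round(1),R[2].round(2),c['mtx'][0])
E
```

```text
t 1.77 tool d [62.34 42.45 32.29]
tool y ang -11.99 x ang 78.01 tilt [ 1.e-04 -2.e-04 -1.e+00]
turn -0.0174
[ 477.8 -282.2  364.3] [-0.05 -0.25 -0.97] [372.44905218   0.         316.08717228]
```

View pics/w1.png

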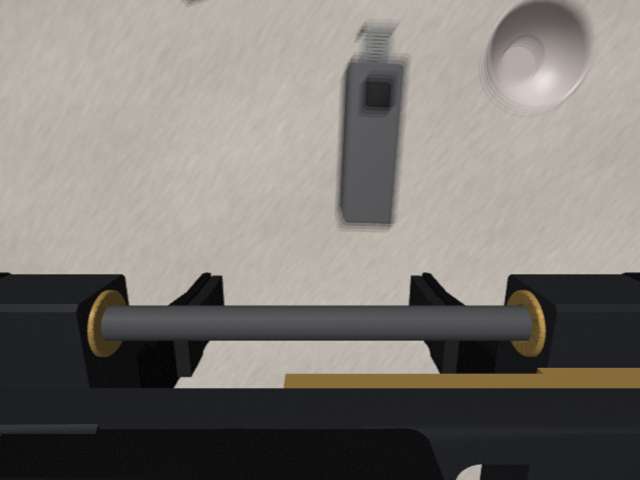

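The wrist view is blurred by motion. It shows the rule at (370,140) with its nose pointing up the picture and the key at (378,93). I'll settle, then measure from two places.

>>> move_tool:
  plan:
    - {"aperture": 87}
    - {"aperture": 87}
  quiet: true

```text
ok
```

```bash
python3 -c "
from h import *
save('wrist','w2')"
```

>>> move_tool:
  plan:
    - {"xyz": [8,20,0],"aperture": 87}
    - {"xyz": [8,20,0],"aperture": 87}
    - {"aperture": 87}
    - {"aperture": 87}

```text
time: 2.37
eef_pos: [504.2, -346.3, 202.3]
tcp_rot: [-0.0, 0.776, 0.63, -0.0]
contact_force: [-1.1, 0.3, -0.3]
grip_width: 87.2
finger_force: 0.0
```

```bash
python3 - <<'E'
from h import *
save('wrist','w3')
ims=[]
for n in ('w2','w3'):
    f=load(n)['frame'];g=cv2.cvtColor(f,cv2.COLOR_BGR2GRAY)
    m=(g<130).astype('uint8');m[265:]=0;m=cv2.morphologyEx(m,cv2.MORPH_OPEN,np.ones((5,5)))
    for c in cv2.findContours(m,0,2)[0]:
        if cv2.contourArea(c)>1500: print(n,cv2.contourArea(c),[x for x in cv2.minAreaRect(c)],cv2.boxPoints(cv2.minAreaRect(c)).round(1).tolist())
    k=(g<50).astype('uint8');k[265:]=0
    for c in cv2.findContours(k,0,2)[0]:
        if cv2.contourArea(c)>200: print(' dark',cv2.contourArea(c),cv2.minAreaRect(c))
    ims.append(cv2.resize(f[0:260,230:430],None,fx=2,fy=2,interpolation=cv2.INTER_CUBIC))
cv2.imwrite('pics/w23.png',np.hstack(ims))
E
```

```text
w2 9809.0 [(366.89312744140625, 144.78277587890625), (61.86888885498047, 173.31593322753906), 4.763641834259033] [[328.8999938964844, 228.60000610351562], [343.29998779296875, 55.900001525878906], [404.8999938964844, 61.0], [390.5, 233.6999969482422]]
w2 3466.0 [(532.9299926757812, 30.447723388671875), (55.99106979370117, 102.84957885742188), 81.7028579711914] [[478.0, 10.199999809265137], [579.7999877929688, -4.699999809265137], [587.9000244140625, 50.70000076293945], [486.1000061035156, 65.5999984741211]]
 dark 985.0 ((375.5, 98.0), (34.0, 31.0), 90.0)
w3 8820.5 [(319.4630126953125, 163.99862670898438), (56.81290054321289, 165.55316162109375), 2.12109637260437] [[288.0, 245.6999969482422], [294.1000061035156, 80.19999694824219], [350.8999938964844, 82.30000305175781], [344.79998779296875, 247.8000030517578]]
w3 3322.0 [(479.9194641113281, 50.99671936035156), (56.77076721191406, 102.29743194580078), 77.40666961669922] [[423.79998779296875, 34.400001525878906], [523.5999755859375, 12.100000381469727], [536.0, 67.5], [436.20001220703125, 89.9000015258789]]
 dark 900.5 ((321.1504821777344, 117.84049987792969), (28.919614791870117, 33.723690032958984), 2.726310968399048)
 dark 259.0 ((154.70001220703125, 11.599994659423828), (14.230247497558594, 36.99864196777344), 71.56504821777344)
```

View pics/w23.png

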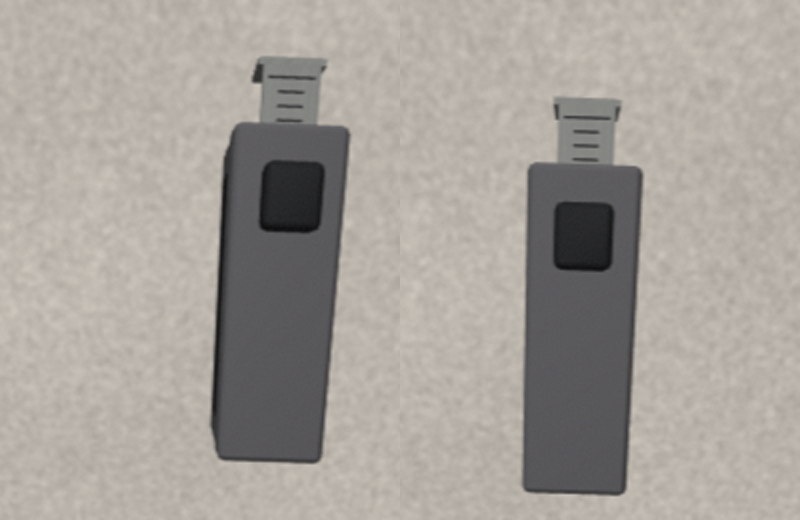

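Sharp now. The case top-face corners are at (346,61), (405,64), (390,231), (339,229) in the first view and (294,81), (351,83), (342,247), (291,245) in the second.

```bash
python3 - <<'E'
from h import *
a=load('w2');b=load('w3')
P=[]
for p,q in [((346.5,61.5),(294,81.5)),((405,64),(351,83.5)),((390.5,231),(342.5,247)),((339.5,229.5),(291.5,245.5))]:
    X=tri([(a,p),(b,q)]);P.append(X);print(X.round(1),onz(a,p,64).round(1),onz(b,q,64).round(1))
for Q in (np.array(P),np.array([onz(b,q,64) for q in [(294,81.5),(351,83.5),(342.5,247),(291.5,245.5)]])):
    f=(Q[0]+Q[1])/2;k=(Q[2]+Q[3])/2;d=(f-k);print('ctr',Q.mean(0).round(1),'len',np.linalg.norm(d).round(1),'yaw',np.degrees(np.arctan2(d[1],d[0])).round(2))
go(*Q.mean(0)[:2],26,yaw=np.degrees(np.arctan2(d[1],d[0]))-90)
E
```

```text
[ 510.8 -230.8   58.4] [ 510.2 -231.8   64. ] [ 511.  -231.6   64. ]
[ 552.8 -241.8   62.1] [ 552.4 -242.3   64. ] [ 552.6 -241.7   64. ]
[ 522.5 -366.3   62.9] [ 522.4 -366.1   64. ] [ 522.5 -365.8   64. ]
[ 481.2 -355.5   66. ] [ 481.2 -356.2   64. ] [ 480.9 -355.8   64. ]
ctr [ 516.8 -298.6   62.3] len 128.2 yaw 76.48
ctr [ 516.7 -298.7   64. ] len 127.8 yaw 76.39
t 2.42 tool d [ 49.27   3.13 176.28]
tool y ang -11.86 x ang 78.14 tilt [-2.e-04 -1.e-03 -1.e+00]
turn 0.0304
```

>>> move_tool:
  plan:
    - {"xyz": [24,1.5,20],"yaw": 0.03,"aperture": 87}
    - {"xyz": [25,1.6,30],"aperture": 87}
    - {"xyz": [0,0,38],"aperture": 87}
    - {"xyz": [0,0,38],"aperture": 87}
    - {"xyz": [0,0,30],"aperture": 87}
    - {"xyz": [0,0,15],"aperture": 87}
    - {"aperture": 87}
    - {"aperture": 87}

```text
time: 3.08
eef_pos: [517.0, -298.5, 31.0]
tcp_rot: [-0.001, 0.786, 0.619, -0.0]
contact_force: [0.2, -0.2, 1.0]
grip_width: 87.1
finger_force: 0.0
```

```bash
python3 -c "
from h import *
go(516.7,-298.7,26,-13.6)"
```

```text
t 3.08 tool d [-0.31 -0.27  4.96]
tool y ang -13.56 x ang 76.44 tilt [ 7.0e-04 -2.2e-03 -1.0e+00]
turn 0.0006
```

>>> move_tool:
  plan:
    - {"xyz": [0,0,4],"aperture": 87}
    - {"aperture": 60}
    - {"aperture": 40}
    - {"aperture": 40}
    - {"aperture": 40}
    - {"aperture": 40}
    - {"aperture": 40}
  clamp_n: 35

```text
time: 3.67
eef_pos: [518.8, -298.1, 27.8]
tcp_rot: [0.0, 0.785, 0.619, 0.0]
contact_force: [0.0, -0.3, -1.4]
grip_width: 54.8
finger_force: 0.0
```

>>> move_tool:
  plan:
    - {"aperture": 40}
    - {"aperture": 40}
    - {"aperture": 40}
  clamp_n: 35

```text
time: 3.92
eef_pos: [517.9, -297.8, 27.4]
tcp_rot: [-0.001, 0.785, 0.619, -0.0]
contact_force: [-3.9, 1.1, 3.7]
grip_width: 44.1
finger_force: 35.0
```

>>> move_tool:
  plan:
    - {"xyz": [0,0,-10],"aperture": 40}
    - {"xyz": [0,0,-25],"aperture": 40}
    - {"xyz": [0,0,-30],"aperture": 40}
    - {"xyz": [0,0,-5],"yaw": -0.1,"aperture": 40}
    - {"yaw": -0.1,"aperture": 40}
    - {"xyz": [30,-10,0],"aperture": 40}
    - {"xyz": [30,-10,0],"aperture": 40}
    - {"xyz": [10,0,0],"aperture": 40}
    - {"aperture": 40}
    - {"aperture": 40}

```text
time: 4.75
eef_pos: [500.8, -226.7, 97.1]
tcp_rot: [-0.0, 0.719, 0.695, -0.0]
contact_force: [0.4, -0.7, -6.9]
grip_width: 43.9
finger_force: 35.0
```

```bash
python3 - <<'E'
from h import *
go(537,-180,90)
save('wrist','w4')
E
```

```text
t 4.75 tool d [47.86 34.57  7.14]
tool y ang -1.92 x ang 88.08 tilt [ 1.e-04 -5.e-04 -1.e+00]
```

View pics/w4.png

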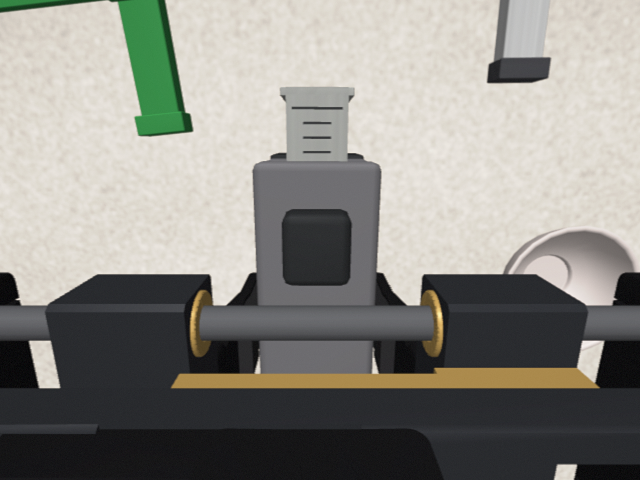

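The rule is held straight, with the hook tip edge at (280..354,88). The bowl is at (585,280) and the rail end at (518,70). Next, move over the line and look at the bar and pan.

>>> move_tool:
  plan:
    - {"xyz": [30,12,0],"aperture": 40}
    - {"xyz": [30,13,0],"aperture": 40}
    - {"xyz": [10,10,0],"aperture": 40}
    - {"aperture": 40}
    - {"aperture": 40}
    - {"aperture": 40}

```text
time: 5.3
eef_pos: [538.4, -159.7, 97.4]
tcp_rot: [0.0, 0.719, 0.695, -0.0]
contact_force: [0.2, -0.7, -7.8]
grip_width: 43.8
finger_force: 35.0
```

```bash
python3 - <<'E'
from h import *
go(537,-150,97)
save('wrist','w5')
E
```

```text
t 5.3 tool d [ 9.6  -1.77  0.35]
tool y ang -2.01 x ang 87.99 tilt [-5.e-04 -5.e-04 -1.e+00]
```

View pics/w5.png

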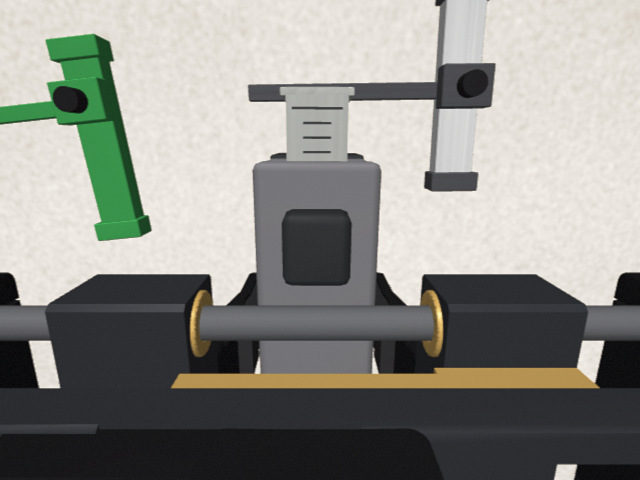

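The bar's rear face shows at (249..437, ~100), and the track runs (440,5)–(432,175). I'll fit the edges in code.

```bash
python3 - <<'E'
from h import *
c=load('w5');g=cv2.cvtColor(c['frame'],cv2.COLOR_BGR2GRAY).astype(float)
def edge(us,lo,hi,sgn,z):
    P=[]
    for u in us:
        d=np.diff(cv2.GaussianBlur(g,(3,3),0)[lo:hi,u])*sgn;i=int(d.argmax())
        if 0<i<len(d)-1:
            q=d[i-1:i+2];o=(q[0]-q[2])/(2*(q[0]-2*q[1]+q[2]));P.append(onz(c,(u,lo+i+.5+o),z)[:2])
    P=np.array(P);k=np.polyfit(P[:,0],P[:,1],1)
    r=np.abs(P[:,1]-np.polyval(k,P[:,0]));P=P[r<2];k=np.polyfit(P[:,0],P[:,1],1)
    print('y at x538',np.polyval(k,538).round(2),'slope deg',np.degrees(np.arctan(k[0])).round(2),'xr',P[:,0].min().round(1),P[:,0].max().round(1))
us=list(range(256,278))+list(range(360,432))
edge(us,94,110,1,0); edge(us,76,92,-1,7)
print(g[76:110,265].astype(int).tolist(), g[76:110,400].astype(int).tolist())
# tip of bar (left end)
r=g[90,235:265];print(r.astype(int)); print(onz(c,(248.5,88),7).round(1),onz(c,(248.5,98),3).round(1))
# hook outer edge and case in tool frame
R=Rt();p=np.array(sense()['eef_pos'])
zb=p[2]-27.2+51.5
for uv in [(280,88),(354,88)]: print('hook tool',(R.T@(onz(c,uv,zb)-p)).round(1))
zt=p[2]-27.2+64
for uv in [(254,168),(380,168),(258,300),(375,300)]: print('case tool',(R.T@(onz(c,uv,zt)-p)).round(1))
E
```

```text
y at x538 -63.53 slope deg -1.23 xr 502.2 616.9
y at x538 -53.81 slope deg -1.25 xr 504.1 614.4
[228, 228, 228, 229, 230, 231, 232, 232, 139, 83, 82, 82, 80, 79, 79, 77, 77, 77, 78, 79, 81, 79, 81, 79, 44, 89, 230, 231, 230, 230, 230, 228, 226, 225] [229, 228, 226, 226, 228, 226, 162, 86, 76, 76, 78, 78, 78, 76, 77, 76, 77, 78, 78, 77, 77, 76, 47, 77, 207, 229, 227, 226, 226, 224, 224, 224, 223, 223]
[226 228 230 231 231 231 230 230 230 231 231 231 208 129  81  78  81  80
  79  80  79  80  79  80  79  78  79  80  80  78]
[499.1 -55.3   7. ] [498.  -60.8   3. ]
hook tool [ 88.3 -12.5 -24.3]
hook tool [ 88.4  13.1 -24.3]
case tool [ 62.  -20.5 -36.8]
case tool [ 62.1  21.2 -36.8]
case tool [ 14.8 -21.  -36.8]
case tool [ 14.9  21.5 -36.8]
```

>>> move_tool:
  plan:
    - {"xyz": [20,0,0],"yaw": -0.014,"aperture": 40}
    - {"xyz": [30,-1,0],"aperture": 40}
    - {"xyz": [35,-1,0],"aperture": 40}
    - {"xyz": [20,0,0],"aperture": 40}
    - {"xyz": [6,0,0],"aperture": 40}
    - {"aperture": 40}
    - {"aperture": 40}
    - {"aperture": 40}

```text
time: 6.02
eef_pos: [539.2, -49.2, 97.6]
tcp_rot: [0.0, 0.715, 0.699, -0.0]
contact_force: [0.2, 0.6, -6.6]
grip_width: 43.7
finger_force: 35.0
```

```bash
python3 - <<'E'
from h import *
go(538.7,-48.5,97.4,-1.23)
save('wrist','w6')
E
```

```text
t 6.02 tool d [ 0.69 -0.54  0.25]
tool y ang -1.27 x ang 88.73 tilt [-8.e-04  3.e-04 -1.e+00]
turn -0.0007
```

View pics/w6.png

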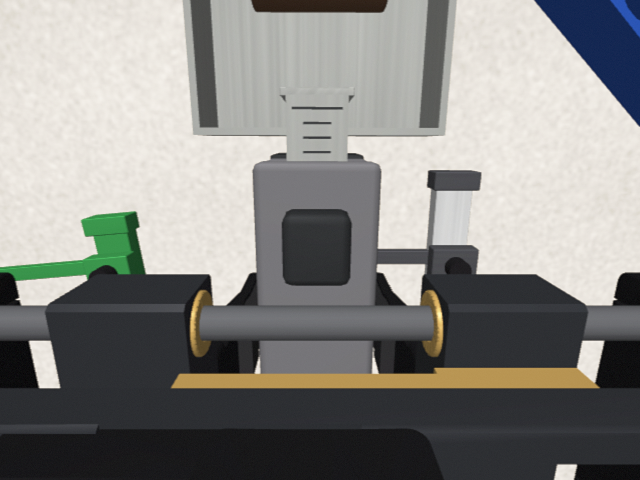

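The pan's near rim shows at (193..445, v≈127–134), with the hook edge at v≈90 inside it and the cores at (320,5) well beyond.

```bash
python3 - <<'E'
from h import *
c=load('w6')
for uv in [(205,128),(430,128.5),(193,134),(445,135)]: print(onz(c,uv,45).round(1))
g=cv2.cvtColor(c['frame'],cv2.COLOR_BGR2GRAY).astype(int)
for u in (205,240,400,432): print(u,g[120:140,u].tolist())
p=np.array(sense()['eef_pos'])
print('hook outer',onz(c,(280,88),p[2]-27.2+51.5).round(1),onz(c,(354,88),p[2]-27.2+51.5).round(1))
E
```

```text
[479.5  29.6  45. ]
[603.8  26.7  45. ]
[472.6  26.5  45. ]
[612.3  23.   45. ]
205 [76, 75, 76, 75, 75, 74, 80, 127, 170, 171, 170, 170, 170, 169, 168, 165, 231, 232, 229, 230]
240 [176, 176, 175, 175, 176, 175, 174, 176, 174, 174, 173, 174, 174, 176, 167, 111, 229, 229, 227, 227]
400 [179, 179, 179, 178, 179, 178, 179, 178, 175, 174, 175, 174, 174, 175, 171, 129, 162, 228, 226, 225]
432 [92, 90, 90, 90, 90, 89, 89, 102, 170, 174, 173, 173, 172, 174, 169, 137, 216, 232, 232, 231]
hook outer [528.6  39.3 122. ] [554.1  38.8 122. ]
```

>>> move_tool:
  plan:
    - {"xyz": [0.7,-0.5,10],"aperture": 40}
    - {"xyz": [0,0,18],"aperture": 40}
    - {"xyz": [0,0,18],"aperture": 40}
    - {"xyz": [0,0,8],"aperture": 40}
    - {"xyz": [0,0,4],"aperture": 40}
    - {"aperture": 40}
    - {"aperture": 40}
    - {"aperture": 40}

```text
time: 6.73
eef_pos: [539.6, -47.3, 40.6]
tcp_rot: [0.001, 0.715, 0.7, 0.001]
contact_force: [-0.7, -0.0, -6.4]
grip_width: 43.5
finger_force: 35.0
```

```bash
python3 - <<'E'
from h import *
go(537,-135,38.5,-1.23)
E
```

```text
t 6.73 tool d [-87.71  -0.8    2.16]
tool y ang -1.21 x ang 88.79 tilt [-4.e-04  2.e-03 -1.e+00]
turn 0.0003
```

>>> move_tool:
  plan:
    - {"xyz": [0,-0.2,2.5],"aperture": 40}
    - {"xyz": [-2,0,0],"aperture": 40}
    - {"xyz": [-3,0,0],"aperture": 40}
    - {"xyz": [-2,0,0],"aperture": 40}
    - {"xyz": [-2,0,0],"aperture": 40}
    - {"xyz": [-2,0,0],"aperture": 40}
    - {"xyz": [-2,0,0],"aperture": 40}
    - {"xyz": [-2,0,0],"aperture": 40}

```text
time: 7.4
eef_pos: [538.2, -61.7, 37.1]
tcp_rot: [-0.0, 0.715, 0.7, 0.0]
contact_force: [1.2, 2.9, -5.5]
grip_width: 43.9
finger_force: 35.0
```

```bash
python3 - <<'E'
from h import *
go(537,-133.5,38.5,-1.23)
E
```

```text
t 7.4 tool d [-71.82   0.34  -1.49]
tool y ang -1.21 x ang 88.79 tilt [ 8.e-04  2.e-04 -1.e+00]
turn 0.0003
```

>>> move_tool:
  plan:
    - {"xyz": [-3,0,-1],"aperture": 40}
    - {"xyz": [-5,0,0],"aperture": 40}
    - {"xyz": [-5,0,0],"aperture": 40}
    - {"xyz": [-5,0,0],"aperture": 40}
    - {"xyz": [-5,0,0],"aperture": 40}
    - {"xyz": [-5,0,0],"aperture": 40}
    - {"xyz": [-5,0,0],"aperture": 40}
    - {"xyz": [-5,0,0],"aperture": 40}

```text
time: 8.07
eef_pos: [537.0, -100.4, 37.9]
tcp_rot: [-0.0, 0.715, 0.7, -0.0]
contact_force: [-0.3, 3.6, -6.6]
grip_width: 43.6
finger_force: 35.0
```

```bash
python3 - <<'E'
from h import *
go(537,-133.5,38.5,-1.23)
save('top','t7');save('scene','s7')
E
```

```text
t 8.07 tool d [-33.05   0.7   -0.62]
tool y ang -1.21 x ang 88.79 tilt [ 2.e-04 -6.e-04 -1.e+00]
turn 0.0004
```

Force 3.6 N, as the spring should give at this draw. Continue back past the bar.

>>> move_tool:
  plan:
    - {"xyz": [-5,0,0],"aperture": 40}
    - {"xyz": [-5,0.3,0],"aperture": 40}
    - {"xyz": [-5,0.3,0],"aperture": 40}
    - {"xyz": [-5,0,0],"aperture": 40}
    - {"xyz": [-5,0,0],"aperture": 40}
    - {"xyz": [-5,0,0],"aperture": 40}
    - {"xyz": [-3,0,0],"aperture": 40}
    - {"aperture": 40}
    - {"aperture": 40}

```text
time: 8.92
eef_pos: [537.2, -133.2, 38.0]
tcp_rot: [-0.0, 0.715, 0.699, 0.0]
contact_force: [-0.8, 3.2, -7.9]
grip_width: 43.9
finger_force: 35.0
```

```bash
python3 - <<'E'
from h import *
go(537,-133.5,27.2,-1.23)
c=save('wrist','w8')
b=c['frame'][0:270,150:500];cv2.imwrite('pics/w8c.png',cv2.resize(b,None,fx=2.2,fy=2.2))
E
```

```text
t 8.92 tool d [-0.35 -0.22 10.83]
tool y ang -1.24 x ang 88.76 tilt [ 1.e-04  1.e-04 -1.e+00]
turn -0.0001
```

View pics/w8c.png

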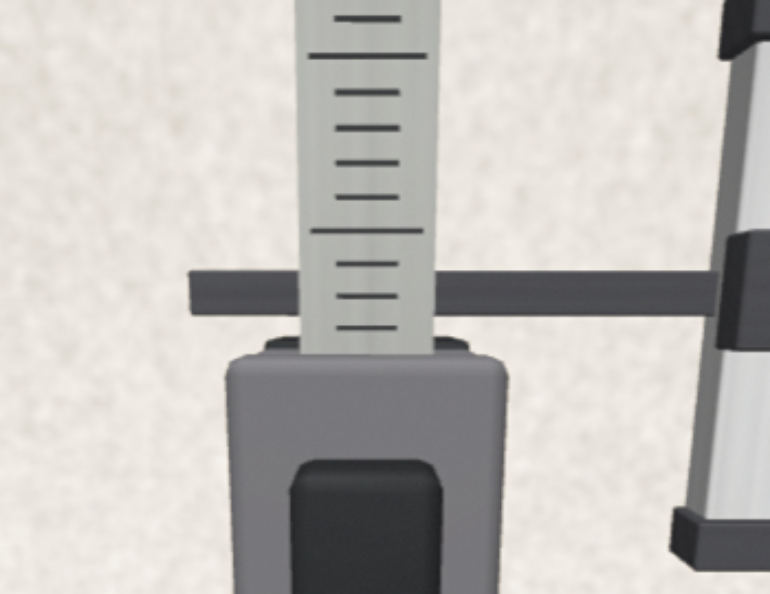

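The blade is drawn out and the nose sits just behind the bar, whose rear edge is at crop v≈315. The case front is at v≈340, parallel to it. Set down.

>>> move_tool:
  plan:
    - {"xyz": [0,0,3],"aperture": 40}
    - {"xyz": [0,0,3],"aperture": 40}
    - {"xyz": [0,0,2],"aperture": 40}
    - {"xyz": [0,0,1.5],"aperture": 40}
    - {"aperture": 40}
    - {"aperture": 40}

```text
time: 9.47
eef_pos: [537.6, -133.0, 28.6]
tcp_rot: [0.0, 0.715, 0.7, 0.0]
contact_force: [0.8, 4.1, -5.5]
grip_width: 43.8
finger_force: 35.0
```

>>> move_tool:
  plan:
    - {"xyz": [0,0,1],"aperture": 40}
    - {"aperture": 40}
    - {"aperture": 40}

```text
time: 9.72
eef_pos: [537.4, -133.1, 27.7]
tcp_rot: [0.0, 0.715, 0.7, 0.0]
contact_force: [0.9, 3.6, -5.5]
grip_width: 43.8
finger_force: 35.0
```

>>> move_tool:
  plan:
    - {"xyz": [0,0,0.5],"aperture": 40}
    - {"aperture": 40}
    - {"aperture": 40}
  only: "eef|cont"

```text
eef_pos: [537.4, -132.9, 27.5]
contact_force: [-0.2, 4.8, -1.7]
```

>>> move_tool:
  plan:
    - {"xyz": [0,0,0.4],"aperture": 40}
    - {"aperture": 40}
    - {"aperture": 40}
  only: "eef|cont"

```text
eef_pos: [537.4, -132.9, 27.5]
contact_force: [-0.6, 5.0, 0.9]
```

>>> move_tool:
  plan:
    - {"xyz": [1,0,0],"aperture": 40}
    - {"xyz": [1,0,0],"aperture": 40}
    - {"xyz": [1,0,0],"aperture": 40}
    - {"xyz": [0.5,0,0],"aperture": 40}
    - {"xyz": [0.5,0,0],"aperture": 40}
    - {"aperture": 40}
  only: "eef|cont"

```text
eef_pos: [538.0, -129.7, 27.5]
contact_force: [-2.0, -1.0, 5.2]
```

>>> move_tool:
  plan:
    - {"xyz": [0.5,0,0],"aperture": 40}
    - {"aperture": 40}
  only: "eef|cont"

```text
eef_pos: [538.0, -129.3, 27.5]
contact_force: [-1.1, -1.1, 6.0]
```

>>> move_tool:
  plan:
    - {"xyz": [0.5,0,0],"aperture": 40}
    - {"aperture": 40}
  only: "eef|cont"

```text
eef_pos: [538.0, -128.8, 27.5]
contact_force: [-2.1, -0.5, 5.5]
```

>>> move_tool:
  plan:
    - {"xyz": [0.3,0,-0.5],"aperture": 40}
    - {"aperture": 40}
  only: "eef|cont"

```text
eef_pos: [537.8, -127.9, 27.5]
contact_force: [-0.4, -0.2, 3.1]
```

>>> move_tool:
  plan:
    - {"xyz": [0.5,0,0],"aperture": 40}
    - {"aperture": 40}
  only: "eef|cont"

```text
eef_pos: [537.8, -127.5, 27.5]
contact_force: [-0.1, -2.1, 3.5]
```

>>> move_tool:
  plan:
    - {"xyz": [0.5,0,0],"aperture": 40}
    - {"aperture": 40}
  only: "eef|cont"

```text
eef_pos: [537.8, -127.5, 27.5]
contact_force: [-0.6, -4.3, 2.9]
```

>>> move_tool:
  plan:
    - {"xyz": [0.5,0,0],"aperture": 40}
    - {"aperture": 40}
  only: "eef|cont"

```text
eef_pos: [537.8, -127.5, 27.5]
contact_force: [-0.4, -7.4, 2.7]
```

The nose stalls at y=-127.5, so it is on the bar. Ease off a little, verify, and let go.

>>> move_tool:
  plan:
    - {"xyz": [-0.7,0,-0.2],"aperture": 40}
    - {"aperture": 40}
    - {"aperture": 40}
  only: "eef|cont"

```text
eef_pos: [537.8, -127.5, 27.5]
contact_force: [1.2, -6.5, 1.2]
```

>>> move_tool:
  plan:
    - {"aperture": 47}
    - {"aperture": 50}
    - {"aperture": 60}
    - {"aperture": 70}
    - {"aperture": 70}
    - {"aperture": 70}

```text
time: 12.47
eef_pos: [537.1, -126.5, 27.1]
tcp_rot: [-0.0, 0.714, 0.7, -0.0]
contact_force: [-0.3, -0.2, -0.5]
grip_width: 66.8
finger_force: 0.0
```

>>> move_tool:
  plan:
    - {"xyz": [0,0,-10],"aperture": 70}
    - {"xyz": [0,0,-30],"aperture": 70}
    - {"xyz": [0,0,-35],"aperture": 70}
    - {"xyz": [0,0,-30],"aperture": 70}
    - {"xyz": [-25,0,-10],"aperture": 0}
    - {"xyz": [-25,0,0],"aperture": 0}
    - {"aperture": 0}
    - {"aperture": 0}
    - {"aperture": 0}

```text
time: 13.22
eef_pos: [535.9, -176.4, 142.3]
tcp_rot: [-0.0, 0.715, 0.699, 0.0]
contact_force: [-0.4, 0.4, -0.7]
grip_width: 44.2
finger_force: 0.0
```

```bash
python3 - <<'E'
from h import *
c=save('wrist','w9')
g=cv2.cvtColor(c['frame'],cv2.COLOR_BGR2GRAY);k=(g<60).astype('uint8');k[262:]=0
for q in cv2.findContours(k,0,2)[0]:
    if cv2.contourArea(q)>200:
        r=cv2.minAreaRect(q);print(cv2.contourArea(q),r,onz(c,r[0],78.5).round(1))
cv2.imwrite('pics/w9.png',c['frame'])
E
```

```text
1471.0 ((318.0, 114.0), (42.0, 36.0), 90.0) [538.7 -90.7  78.5]
477.5 ((112.95000457763672, 77.6500015258789), (28.776723861694336, 20.87103271484375), 18.434947967529297) [423.7 -69.   78.5]
485.5 ((452.75006103515625, 68.74999237060547), (21.920310974121094, 28.284271240234375), 45.0) [614.5 -68.2  78.5]
210.0 ((410.5, 72.0), (36.0, 113.0), 90.0) [591.  -69.4  78.5]
948.0 ((131.4608154296875, 106.58512878417969), (160.06956481933594, 47.9324951171875), 81.02737426757812) [431.9 -84.5  78.5]
```

View pics/w9.png

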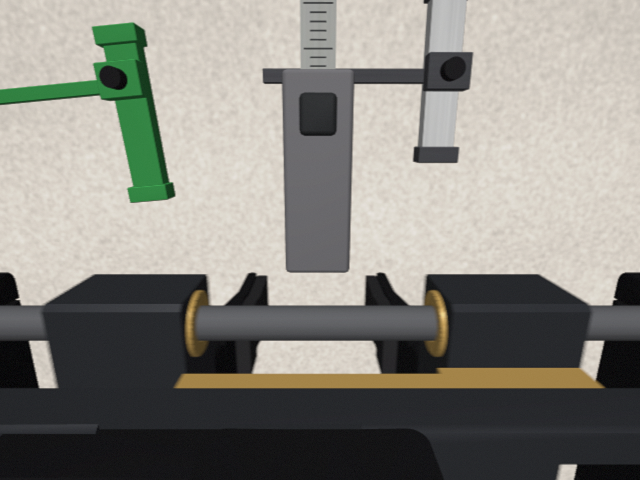

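The nose is on the bar with the blade still out, and the key is at (318,114). Close the fingers and go above the key.

>>> move_tool:
  plan:
    - {"xyz": [20,0.2,0],"aperture": 0}
    - {"xyz": [30,0.2,0],"aperture": 0}
    - {"xyz": [30,0.2,10],"aperture": 0}
    - {"xyz": [6,0,20],"aperture": 0}
    - {"xyz": [0,0,16],"aperture": 0}
    - {"xyz": [0,0,4],"aperture": 0}
    - {"aperture": 0}
    - {"aperture": 0}

```text
time: 13.93
eef_pos: [538.7, -90.6, 92.5]
tcp_rot: [-0.0, 0.714, 0.7, -0.0]
contact_force: [0.4, -0.4, 0.7]
grip_width: 0.6
finger_force: 0.0
```

```bash
python3 -c "
from h import *
go(538.3,-90.5,80)"
```

```text
t 13.93 tool d [ 0.14 -0.39 12.52]
tool y ang -1.19 x ang 88.81 tilt [ 2.e-04 -4.e-04 -1.e+00]
```

>>> move_tool:
  plan:
    - {"xyz": [0,-0.4,4],"aperture": 0}
    - {"xyz": [0,0,4],"aperture": 0}
    - {"xyz": [0,0,3],"aperture": 0}
    - {"aperture": 0}
    - {"aperture": 0}
  only: "eef|cont"

```text
eef_pos: [538.2, -91.0, 81.2]
contact_force: [-0.3, 0.2, 0.5]
```

>>> move_tool:
  plan:
    - {"xyz": [0,0,1],"aperture": 0}
    - {"xyz": [0,0,1],"aperture": 0}
    - {"xyz": [0,0,1],"aperture": 0}
    - {"aperture": 0}
  only: "eef|cont"

```text
eef_pos: [538.5, -91.0, 78.7]
contact_force: [-0.9, 0.1, 2.4]
```

>>> move_tool:
  plan:
    - {"xyz": [0,0,1],"aperture": 0}
    - {"xyz": [0,0,1],"aperture": 0}
    - {"aperture": 0}
  only: "eef|cont"

```text
eef_pos: [538.5, -91.0, 77.1]
contact_force: [-2.2, -0.3, 6.6]
```

>>> move_tool:
  plan:
    - {"xyz": [0,0,1],"aperture": 0}
    - {"xyz": [0,0,1],"aperture": 0}
    - {"aperture": 0}
  only: "eef|cont"

```text
eef_pos: [538.5, -91.0, 75.2]
contact_force: [-2.2, 0.3, 7.0]
```

>>> move_tool:
  plan:
    - {"xyz": [0,0,1],"aperture": 0}
    - {"aperture": 0}
  only: "eef|cont"

```text
eef_pos: [538.6, -91.0, 74.3]
contact_force: [-2.8, 0.2, 6.0]
```

>>> move_tool:
  plan:
    - {"xyz": [0,0,0.7],"aperture": 0}
    - {"aperture": 0}
  only: "eef|cont"

```text
eef_pos: [538.6, -91.0, 73.6]
contact_force: [-2.1, 0.5, 6.2]
```

>>> move_tool:
  plan:
    - {"xyz": [0,0,0.5],"aperture": 0}
    - {"aperture": 0}
  only: "eef|cont"

```text
eef_pos: [538.6, -91.0, 73.2]
contact_force: [-3.4, 0.3, 7.4]
```

>>> move_tool:
  plan:
    - {"xyz": [0,0,0.4],"aperture": 0}
    - {"aperture": 0}
  only: "eef|cont"

```text
eef_pos: [538.6, -91.0, 73.0]
contact_force: [-4.8, 1.0, 9.1]
```

>>> move_tool:
  plan:
    - {"xyz": [0,0,0.4],"aperture": 0}
    - {"aperture": 0}
  only: "eef|cont"

```text
eef_pos: [538.6, -91.0, 72.8]
contact_force: [-5.4, 1.5, 10.1]
```

>>> move_tool:
  plan:
    - {"xyz": [0,-0.3,0.2],"aperture": 0}
    - {"xyz": [0,-0.2,0.2],"aperture": 0}
    - {"aperture": 0}
  only: "eef|cont"

```text
eef_pos: [538.6, -91.0, 72.9]
contact_force: [-4.6, 1.0, 12.3]
```

>>> move_tool:
  plan:
    - {"xyz": [0,-0.2,0.4],"aperture": 0}
    - {"aperture": 0}
  only: "eef|cont"

```text
eef_pos: [538.6, -91.0, 72.7]
contact_force: [-3.5, 2.1, 13.7]
```

>>> move_tool:
  plan:
    - {"xyz": [-0.2,-0.2,0.3],"aperture": 0}
    - {"aperture": 0}
  only: "eef|cont"

```text
eef_pos: [538.6, -91.0, 72.6]
contact_force: [-4.1, 2.3, 13.8]
```

>>> move_tool:
  plan:
    - {"xyz": [-0.1,-0.2,0.2],"aperture": 0}
    - {"aperture": 0}
    - {"aperture": 0}
  only: "eef|cont"

```text
eef_pos: [538.6, -91.0, 72.6]
contact_force: [-3.9, 2.6, 15.4]
```

The key is stalled at 15 N after about 5.5 mm of travel. Lift straight off and check.

>>> move_tool:
  plan:
    - {"xyz": [0,0,-1.5],"aperture": 0}
    - {"xyz": [0,0,-5],"aperture": 0}
    - {"xyz": [0,0,-20],"aperture": 0}
    - {"xyz": [0,0,-30],"aperture": 0}
    - {"xyz": [-30,0,-20],"aperture": 0}
    - {"xyz": [-30,0,0],"aperture": 0}
    - {"xyz": [-30,0,0],"aperture": 0}
    - {"aperture": 0}
    - {"aperture": 0}

```text
time: 17.6
eef_pos: [534.9, -182.4, 146.4]
tcp_rot: [-0.0, 0.715, 0.699, -0.0]
contact_force: [-0.5, -0.5, -0.0]
grip_width: 0.4
finger_force: 0.0
```

```bash
python3 - <<'E'
from h import *
c=save('wrist','wA');t=save('top','tA');s=save('scene','sA')
a=cv2.resize(c['frame'][0:300,120:520],(400,300));b=cv2.resize(t['frame'][170:280,200:400],(400,220));d=cv2.resize(s['frame'][215:345,200:420],(800,473))[:300,:]
d=cv2.resize(s['frame'][225:335,210:410],None,fx=4,fy=4)[:300]
x=np.zeros((600,800,3),'uint8');x[:300,:400]=a;x[:220,400:]=b;x[300:]=d[:300]
cv2.imwrite('pics/A.png',x)
E
```

```text
(no output)
```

View pics/A.png

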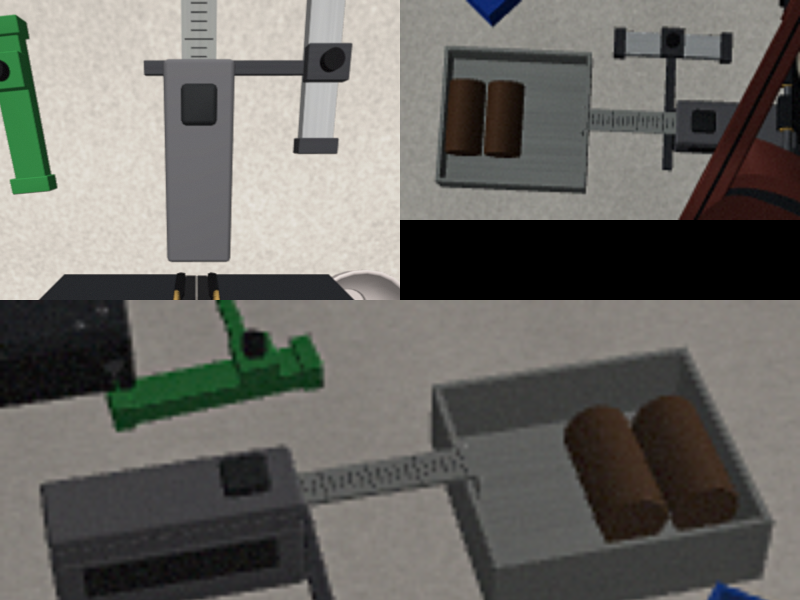

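The hook sits over the pan's near wall at (470,470), the nose is on the bar, the key is lower than before, and the pan has not moved. Handing in.

```bash
python3 -c "
from cell import job_done
print(job_done())"
```

```text
the job is handed in; nothing more can be done
None
```

The job is handed in at about 18 s: hook inside the pan wall, nose on the bar, lock key pressed at about 15 N until it stopped with the blade still drawn out, and no visible shift of the pan; no verdict was returned.

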